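# Unlock and empty the slide-box tray

## Robot

A 6-joint arm with a two-finger parallel gripper is mounted at the origin on the work surface. World frame = base frame: x ahead of the robot, y to its left, z up, the work surface at z = 0. Lengths are in mm, angles in rad, forces in N, time in s.
With the tool pointing down it reaches from about 300 to 775 mm from the base axis. Payload 14.6 kg.
Tool frame: the origin (TCP) lies midway between the tips of the shut fingers; the grasp point (between the pads) lies 19 mm behind it; z points along the fingers, y is the line along which they close (so a half turn about z gives the same grasp; the last joint's range is limited). The gripper opens to 94 mm and grips with 3 to 60 N. Pads are 16 mm wide; open, the fingers measure 119 mm over their backs; the gripper's body (75 mm by 177 mm) begins 78 mm behind the grasp point.
Start: joints at [-1.213, 0.3, 1.521, -0, 1.321, -0.067], TCP at [226.668, -501.11, 205.446] pointing down, gripper open.
Joint ranges: [-3.03, 3.03], [-0.79, 2.21], [0.23, 2.52], [-1.04, 4.18], [0, 3.07], [-2.55, 2.55]. Speed limits (rad/s): [2.22, 2.22, 2.57, 3.14, 3.14, 3.14].

## Interface

Orientations are given as a unit quaternion [x, y, z, w].
In Python, from bench import r gives the robot as it stands.
- The arm moves only by the tool carry_out, never from a script. Its argument "deltas" is text: rows parted by semicolons, each of 4 numbers parted by spaces: the shift along the tool's x, y, z normalised to -1 to 1, where 1 is 6 cm, then the turn about the tool's z normalised to -1 to 1, where 1 is 0.12 rad. A call has 1 to 5 rows; each row shifts and turns the commanded pose from where the row before left it, along the tool's axes as they then stand; what a row does not reach is not made up. A row lasts 1/8 s, in which the tool goes at most 62.5 mm and 10.7 degrees, less where a joint would pass 70% of its speed; a pose out of reach is approached as far as the arm can. A call with a number of a shift or a turn outside -1 to 1 is refused whole. A call with a gripper value outside its range is refused whole. "gripper" is the closure, from 0 (fully open) to 1 (shut), set as the call begins (left out, the last holds). The fingers move at their own pace and stop on an object; "newtons" is the grip in N (left out, the last holds). Time passes only in rows, so rows that do not move let the fingers close. It gives the time, the measured TCP pose, the force, the opening and the grip force at its end, in the units of the state.
- r.read_state(): the state, without advancing time (a new reading comes with each control period).
- r.grab_frame(name): name is "scene" or "top" or "wrist"; returns (picture, depth): 420x560x3 uint8, red, green, blue; 420x560 float32, mm along the optical axis (not along the pixel's ray), 0 where there is no reading.
- r.camera_info(name): a dict with "vfov" (degrees; the focal length in pixels is half the picture's height over the tangent of half this angle, whatever the lens; pixels are square), "cx", "cy" (the principal point, pixels), "world_to_cam" (4x4, takes a point from world to camera coordinates); the wrist camera has in their place "T_tool_cam" (4x4, takes a point from camera to tool coordinates, whose origin is the TCP and whose axes are the flange's). Camera axes: x right, y down, z forward; pixel columns grow to the right and rows downward; lengths in mm; the calibration is good to about 2 mm. The wrist camera is an equidistant fisheye: a pixel r from the principal point sees the ray r / f radians off the axis. A picture is of the moment at which its call begins: read the wrist's pose just before it. camera_info takes no time and is no camera call.
- r.job_done(): hands the job in; it is judged then, once.
Trained networks look in the newest picture that a camera, given by its name, has taken for a name from the list of things; names that differ only in an ending like _2 or _b are one class to them, and where a whole thing is asked for, a point or a joint stands for the part that bears it (a point fixed in the world has none). Each returns a list of dicts, best first, with "score" (0 to 1); they miss things now and then, are a little off and sometimes report something else, mostly with a low value. They report only what shows in the picture. A call takes as long as a camera call. They do not tell look-alikes from the thing itself.
- r.recognise(name, camera): "position" ([row, column] in pixels, amid what is visible of it).
- r.landmark_of(name, camera): "position" ([row, column] in pixels: a listed point, or the origin of a listed thing).
The state is a dict: "t": time; "joint_positions": joint angles; "joint_vel": joint speeds; "joint_efforts": joint torques, N m; "eef_pos": TCP position; "tcp_rot": TCP orientation; "wrist_force": force on the tool from outside, world axes, zero at the start; "torque": the same for the moment, N m; "gripper_width": finger opening in mm; "gripper_force": force on a finger pad.
Only numpy, scipy, OpenCV 4.12 (cv2) and the standard library are available. Lean on these libraries where they do the work, as an engineer would, in place of code of your own. Each camera call takes 0.05 s, during which the arm holds its last target. There are 200 camera calls.

## Task

Swing the red ratchet pawl up and over until it stays open, then draw the toothed bar right out of its guide and lay it down flat on the blue mat. Now lift the tray by its black handle so that all three slide boxes slide off into the yellow bin, and lower the empty tray gently back to level, leaving the pawl open and the other things on the bench undisturbed.

Things in the scene. Friction and masses are not known exactly. Their poses are not given: they have to be found in the camera images.
- station: discard station, a fixed white stand; origin at bench height. x points from the tray's black handle towards the yellow bin, y along the toothed bar from its blue grip towards the tray, z up; all else of it is square to these axes. In its frame (mm) the bar lies along y at x = -50 on a 50 mm high pedestal, in a tunnel-like guide from y = -185 to -95, 60 wide, top 78 high.
- shield (a point): middle of the front edge (blue) of a clear level splash shield over the pawl, underside 199 mm above the bench. It reaches 101 mm back along station x to two posts, and 42 mm to each side along y. A hand pointing straight down at the pawl would strike it: lean it 22 to 35 degrees, fingers pointing down and towards station +x.
- pawl (a joint): red ratchet pawl over the bar, hinged about the station's x axis; 0 = nose fully down between teeth (about 0 to 0.12 at rest), grows in rad as its free (+y) end lifts and swings over towards the blue grip. Beyond about 1.6 it stays open by its own weight (stop at 1.85); below that it falls back.
- pawl_pivot (a point): point on the pawl's hinge axis, over the middle of the bar, 86 mm above the bench (fixed to the station, with the station's axes)
- pawl_grip (a point): middle of the free part of the pawl's round red finger bar, 14 mm diameter, level, parallel to the station's x axis, sticking out towards the robot (-x) from the pawl. The point is 45 mm from the hinge axis; the bar's free end is 18 mm further along -x, 32 mm of it is clear of the guide on the other side. It may turn between the fingers. Lifting needs under 2 N.
- bar_grip (a point): where to hold the toothed bar: middle of its upright blue grip block, 36 mm (bar's x) by 16 mm (bar's y, along the bar), 66 mm tall from the bar's underside; the point is 46 mm above the bar's underside and 92 mm from the bar's middle along -y. Axes are the bar's own: y along the bar from grip to tip.
- bar_mid (a point): middle of the loose toothed bar: 200 mm long (its y), 22 mm wide, 12 mm high plus 6 mm teeth on top, 0.2 kg; the point is 6 mm above its flat underside. It starts in the guide with its tip over a blue lug of the tray, locking it, and comes out along its -y once the pawl is open; 130 mm frees it from the guide. It stands stably on that underside with the block upright.
- mat: blue mat fixed on the bench, 160 (its x) x 240 (its y) x 3 mm; origin at the centre of its underside
- tray (a joint): aluminium tray hinged along its far edge beside the bin, parallel to the station's y axis; 0 = level, grows in rad as the handle rises (stop at 1.15). It falls back if let go. About 4 N at the handle lifts it. The boxes begin to slide at 0.5 to 0.65.
- tray_handle (a point): middle of the tray's round black handle, 14 mm diameter, 120 mm long, parallel to the station's y axis, 45 mm clear of the tray's wall; it turns with the tray on a radius of 210 mm about the hinge and may turn between the fingers
- tray_hinge (a point): point on the tray's hinge axis, midway across the tray, 100 mm above the bench (fixed to the station, with the station's axes). The tray's floor, 160 x 172 mm inside, is at this height, and is open towards the bin.
- bin_edge (a point): middle of the top of the near wall of the yellow open bin, 70 mm above the bench, just under the tray's open edge; station's axes. The bin's inside reaches from 3 mm to 193 mm beyond this point along x and 115 mm to each side along y; walls 5 mm, all 70 mm high; floor 5 mm above the bench.
- mailer0_c (a point): centre of the green closed slide box, 80 x 30 x 22 mm, 50 g, lying loose on the tray
- mailer1_c (a point): centre of the white closed slide box, 80 x 30 x 22 mm, 50 g, lying loose on the tray
- mailer2_c (a point): centre of the orange closed slide box, 80 x 30 x 22 mm, 50 g, lying loose on the tray
- jar: bystander: screw-top jar, 64 mm across, 90 mm tall, standing behind the splash shield; origin at the centre of its underside, z up
- dishes: bystander: short stack of two white dishes, 90 mm across, 38 mm tall, between the robot and the station; origin at the centre of its underside, z up
- bottle: bystander: white bottle with blue cap, 72 mm across, 170 mm tall; origin at the centre of its underside, z up
- timer: bystander: small white timer box, 70 x 75 x 30 mm; origin at the centre of its underside, z up
Not all that is in view belongs to the job. What is shaped like the part that bears bar_grip but pink or purple is not meant.

How it is judged (in metres and radians):
On the way, in this order (a step that is already met when the one before it is completed fails the run):
1. the pawl is swung open while the bar is still in place (value of joint pawl above 1.45 rad and y of bar_mid in the frame of station above -0.195 m), for 0.2 s.
2. the bar lies on the mat, let go, before the tray is lifted (x of bar_mid in the frame of mat between -0.075 and 0.075 m and y of bar_mid in the frame of mat between -0.115 and 0.115 m and height (world z) of bar_mid below 0.025 m and linear speed of bar below 0.03 m/s and contact force between the fingers and bar below 0.1 N and value of joint tray below 0.1 rad), for 0.2 s.
3. the tray is tipped (value of joint tray above 0.4 rad), for 0.1 s.
4. all three slide boxes are in the bin (x of mailer0_c in the frame of bin_edge between 0.001 and 0.195 m and y of mailer0_c in the frame of bin_edge between -0.117 and 0.117 m and height (world z) of each of mailer0_c, mailer1_c, mailer2_c below 0.065 m and x of mailer1_c in the frame of bin_edge between 0.001 and 0.195 m and y of mailer1_c in the frame of bin_edge between -0.117 and 0.117 m and x of mailer2_c in the frame of bin_edge between 0.001 and 0.195 m and y of mailer2_c in the frame of bin_edge between -0.117 and 0.117 m), for 0.2 s.
At the end, for the whole second after the job is handed in: pawl open (over 1.4 rad); bar let go, flat on the mat, block upright (its middle within 75 x 115 mm of the mat's centre, underside under 20 mm up); all three slide boxes at rest inside the bin (centres below 65 mm); tray back to level (under 0.05 rad) (all of step 4 and value of joint pawl above 1.4 rad and value of joint tray below 0.05 rad and angle between bar_mid's own z axis and vertical below 0.2 rad and x of bar_mid in the frame of mat between -0.075 and 0.075 m and y of bar_mid in the frame of mat between -0.115 and 0.115 m and height (world z) of bar_mid below 0.025 m and linear speed of each of bar, mailer0, mailer1, mailer2 below 0.03 m/s and contact force between the fingers and bar below 0.1 N); the robot touches nothing.
It fails at once if the tray drops faster than 2 rad/s (velocity of joint tray below -2 rad/s).
It fails at once if a bystander is shoved by 40 mm or tipped over (distance of any of jar, dishes, bottle, timer from where it was at the start of the episode above 0.04 m or angle between any of jar, dishes, bottle, timer's own z axis and vertical above 0.4 rad).
It also fails if it takes over 72 s, if anything falls off the work surface, if the arm or the gripper's body presses on something with over 40 N, if the wrist force passes 120 N, or if a joint passes its speed limit or range.

## Working session

There is one attempt and no reset: what is moved stays moved. The work goes in short steps, Python scripts to look and compute and a tool call to move; the robot and the scene stay as the last step left them, time stands still between calls to the robot, and variables do not carry over. Pictures are saved under pics/ and viewed, at most 10 in all, crops included, and the job is handed in when it is done.

Besides the shell and the picture viewer there is one more tool, called after "Request:" by a JSON object that holds its "name" and its "arguments". carry_out: Moves the arm, as the interface text tells. Its arguments: {"type":"object","properties":{"deltas":{"type":"string"},"gripper":{"type":"number"},"newtons":{"type":"number"}},"required":["deltas"]}

```bash
mkdir -p pics; ls; cat > h.py <<'E'
import numpy as np, cv2
from bench import r
from scipy.spatial.transform import Rotation as R
def grab(n):
    st=r.read_state(); p,d=r.grab_frame(n); return p,d,st
def pix2w(n,row,col,depth,st=None):
    c=r.camera_info(n); f=210/np.tan(np.radians(c["vfov"])/2)
    u=np.array([(col-c["cx"])/f,(row-c["cy"])/f])
    p=np.array([u[0]*depth,u[1]*depth,depth,1])
    return (np.linalg.inv(np.array(c["world_to_cam"]))@p)[:3]
def ray_z(n,row,col,z):
    a=pix2w(n,row,col,100);b=pix2w(n,row,col,1000)
    return a+(b-a)*(z-a[2])/(b[2]-a[2])
E
python3 - <<'E'
from h import *
for n in ("scene","top"):
    p,d,st=grab(n); cv2.imwrite(f"pics/{n}0.png",p[:,:,::-1])
    np.save(f"{n}_d.npy",d)
    for k in "station shield pawl pawl_pivot pawl_grip bar_grip bar_mid mat tray_handle tray_hinge bin_edge mailer0_c jar dishes bottle timer".split():
        for q in r.landmark_of(k,n)[:2]:
            a,b=q["position"]; i,j=int(round(a)),int(round(b))
            dd=d[i,j] if 0<=i<420 and 0<=j<560 else 0
            print(n,k,round(q["score"],2),[round(a),round(b)],pix2w(n,a,b,dd).round() if dd>0 else None)
print(r.read_state()); print({n:r.camera_info(n) for n in("scene","top","wrist")})
E
```

```text
pics
scene station 0.9 [265, 286] [726. 191.  48.]
scene station 0.6 [212, 278] [435.  -4.  -0.]
scene shield 0.74 [183, 270] [591.  60. 209.]Traceback (most recent call last):
  File "<stdin>", line 6, in <module>
ValueError: it knows: bar_grip, bar_mid, bin_edge, bottle, dishes, jar, mailer0, mailer1, mailer2, mat, pawl_grip, pawl_pivot, shield, station, timer, tray_handle, tray_hinge
```

```bash
ls pics
```

```text
scene0.png
```

```bash
python3 - <<'E'
from h import *
Z=dict(station=0,shield=200,pawl_pivot=86,tray_hinge=100,bin_edge=70,mat=0,dishes=0,jar=0,bottle=0,timer=0,bar_grip=96,bar_mid=56,tray_handle=100,pawl_grip=86)
for n in ("scene","top"):
    p,d,st=grab(n); cv2.imwrite(f"pics/{n}1.png",p[:,:,::-1])
    np.save(f"{n}_d.npy",d)
    for k in "station shield pawl_pivot pawl_grip bar_grip bar_mid mat tray_handle tray_hinge bin_edge mailer0 jar dishes bottle timer".split():
        for q in r.landmark_of(k,n)[:2]:
            a,b=q["position"]; i,j=int(round(a)),int(round(b))
            dd=d[i,j] if 0<=i<420 and 0<=j<560 else 0
            print(n,k,round(q["score"],2),[round(a),round(b)],pix2w(n,a,b,dd).round() if dd>0 else None, "z-known",ray_z(n,a,b,Z.get(k,111)).round())
print(r.read_state()); print(r.camera_info("wrist"))
E
```

```text
scene station 0.78 [264, 285] [728. 189.  52.] z-known [673. 159.   0.]
scene station 0.5 [246, 320] [686. 275. 122.] z-known [537. 213.   0.]
scene shield 0.84 [180, 270] [ 247. -149.    1.] z-known [564.  44. 200.]
scene pawl_pivot 0.97 [218, 254] [613.  14.  82.] z-known [618.  17.  86.]
scene pawl_pivot 0.35 [206, 197] [ 558. -272.    3.] z-known [ 657. -178.   86.]
scene pawl_grip 0.68 [210, 275] [564.  60.  99.] z-known [546.  49.  86.]
scene bar_grip 0.69 [195, 306] [363.  71.  57.] z-known [424. 100.  96.]
scene bar_grip 0.54 [201, 230] [603. -86. 106.] z-known [590. -96.  96.]
scene bar_mid 0.91 [213, 329] [358. 162.   8.] z-known [428. 189.  56.]
scene bar_mid 0.77 [221, 253] [622.  15.  73.] z-known [601.   1.  56.]
scene mat 0.74 [206, 199] [ 553. -267.    6.] z-known [ 546. -274.    0.]
scene tray_handle 0.87 [215, 329] [355. 161.  -2.] z-known [503. 219. 100.]
scene tray_hinge 0.68 [257, 290] [749. 217. 103.] z-known [746. 215. 100.]
scene tray_hinge 0.58 [253, 287] [735. 200. 100.] z-known [735. 200. 100.]
scene bin_edge 0.92 [258, 289] [754. 217. 102.] z-known [720. 198.  70.]Traceback (most recent call last):
  File "<stdin>", line 7, in <module>
ValueError: it knows: bar_grip, bar_mid, bin_edge, bottle, dishes, jar, mailer0, mailer1, mailer2, mat, pawl_grip, pawl_pivot, shield, station, timer, tray_handle, tray_hinge
```

View pics/scene0.png

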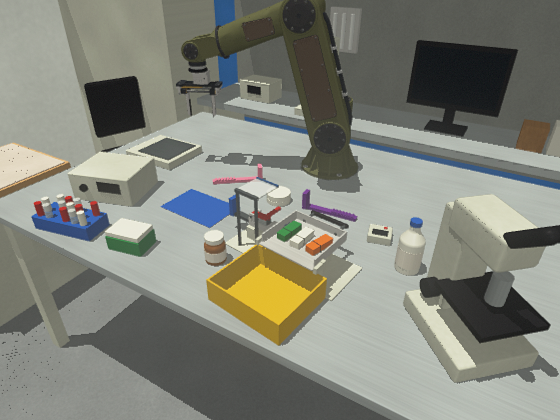

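The scene view shows the mat at (207,200), the blue grip at about (203,235), the shield at (187,257), the tray at (240,300) and the bin at (290,265). The pink (172,240) and purple (205,325) bars are decoys.

```bash
python3 - <<'E'
from h import *
Z=dict(station=0,shield=200,pawl_pivot=86,tray_hinge=100,bin_edge=70,mat=0,dishes=0,jar=0,bottle=0,timer=0,bar_grip=96,bar_mid=56,tray_handle=100,pawl_grip=86)
n="top"
p,d,st=grab(n); cv2.imwrite(f"pics/{n}1.png",p[:,:,::-1])
np.save(f"{n}_d.npy",d); np.save("top_p.npy",p)
for k in "station shield pawl_pivot pawl_grip bar_grip bar_mid mat tray_handle tray_hinge bin_edge mailer0_c jar dishes bottle timer".split():
    try: L=r.landmark_of(k,n)[:2]
    except Exception as e: print(k,"err"); continue
    for q in L:
            a,b=q["position"]; i,j=int(round(a)),int(round(b))
            dd=d[i,j] if 0<=i<420 and 0<=j<560 else 0
            print(n,k,round(q["score"],2),[round(a),round(b)],pix2w(n,a,b,dd).round() if dd>0 else None, "z-known",ray_z(n,a,b,Z.get(k,111)).round())
print(r.read_state()); print(r.camera_info("wrist"));print(r.camera_info("top"))
E
```

```text
top station 0.59 [174, 243] [662. 167. 121.] z-known [680. 175.   0.]
top shield 0.6 [200, 292] [584.  44. 208.] z-known [585.  43. 200.]
top pawl_pivot 0.77 [199, 301] [587.  23. 204.] z-known [597.  13.  86.]
top pawl_pivot 0.58 [219, 393] [ 545. -265.   -2.] z-known [ 542. -237.   86.]
top pawl_grip 0.63 [170, 209] [673. 257. 118.] z-known [678. 262.  86.]
top pawl_grip 0.6 [215, 287] [555.  51.  95.] z-known [555.  51.  86.]
top bar_grip 0.74 [282, 282] [370.  65.  47.] z-known [377.  67.  96.]
top bar_grip 0.73 [200, 337] [591. -80. 114.] z-known [593. -83.  96.]
top bar_mid 0.87 [298, 394] [ 319. -258.   11.] z-known [ 327. -244.   56.]
top bar_mid 0.74 [196, 304] [595.  16. 204.] z-known [609.   2.  56.]
top mat 0.7 [217, 389] [ 551. -252.    2.] z-known [ 551. -252.    0.]
top tray_handle 0.85 [224, 219] [530. 231. 110.] z-known [530. 233. 100.]
top tray_hinge 0.79 [148, 228] [734. 212.  97.] z-known [734. 211. 100.]
top tray_hinge 0.29 [169, 210] [674. 255. 119.] z-known [677. 258. 100.]
top bin_edge 0.71 [154, 234] [718. 193.  99.] z-known [724. 196.  70.]
top mailer0_c 0.6
[... 1423 characters left out ...]
+01],
       [ 9.99999862e-01, -2.72694618e-04,  4.48790209e-04,
         8.88710736e-01],
       [-5.05666634e-04, -2.69433919e-01,  9.63018747e-01,
        -1.79138037e+02],
       [ 0.00000000e+00,  0.00000000e+00,  0.00000000e+00,
         1.00000000e+00]])}
{'vfov': 57.76505035502893, 'cx': 272.36910757777315, 'cy': 205.23838175329954, 'world_to_cam': array([[-2.08710421e-03, -9.99970960e-01,  7.32967083e-03,
         9.13038448e+01],
       [-9.97591999e-01,  1.57390119e-03, -6.93377643e-02,
         5.85141490e+02],
       [ 6.93242145e-02, -7.45673612e-03, -9.97566314e-01,
         1.07797962e+03],
       [ 0.00000000e+00,  0.00000000e+00,  0.00000000e+00,
         1.00000000e+00]])}
```

View pics/top1.png

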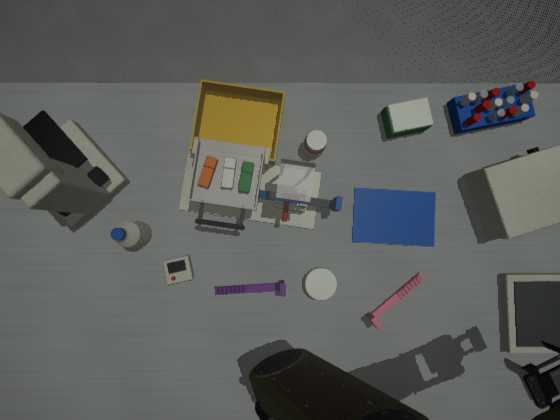

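The top view shows the mat at (217,394), the blue grip at (204,337), the red finger bar at (213,285) and the handle from (220,198) to (228,244). The bin is at (123,240), the jar at (143,315) and the dishes at (284,320). The station looks yawed by about -8°. Next I segment by colour and depth for precision.

```bash
python3 - <<'E'
from h import *
p=np.load("top_p.npy");d=np.load("top_d.npy")
hsv=cv2.cvtColor(p,cv2.COLOR_RGB2HSV)
c=r.camera_info("top"); f=210/np.tan(np.radians(c["vfov"])/2)
v,u=np.mgrid[:420,:560]; P=np.stack([(u-c["cx"])/f*d,(v-c["cy"])/f*d,d,np.ones_like(d)],-1)@np.linalg.inv(c["world_to_cam"]).T
P=P[...,:3]
def seg(name,box,m,zr):
    r0,r1,c0,c1=box; k=np.zeros_like(m); k[r0:r1,c0:c1]=m[r0:r1,c0:c1]; k&=(P[...,2]>zr[0])&(P[...,2]<zr[1])
    q=P[k]; 
    if len(q)<5: print(name,len(q)); return
    rect=cv2.minAreaRect(q[:,:2].astype(np.float32)); w,V=np.linalg.eigh(np.cov(q[:,:2].T)); a=V[:,1]
    print(name,len(q),"med",np.median(q,0).round(1),"rect",np.round(rect[0],1),np.round(rect[1],1),"minang",round(rect[2],1),"dir",round(np.degrees(np.arctan2(a[1],a[0])),1),"z",np.percentile(q[:,2],[5,50,95]).round())
H,S,V=[hsv[...,i].astype(int) for i in range(3)]
blue=(H>100)&(H<130)&(S>120)
red=((H<8)|(H>172))&(S>130)
seg("mat",(180,255,345,445),blue,(-8,15))
seg("grip",(190,220,325,348),blue,(90,130))
seg("baryellowblue",(190,220,315,348),blue,(40,130))
seg("red",(195,230,275,300),red,(60,150))
seg("shieldedge",(180,215,270,325),blue,(185,225))
seg("handle",(210,240,190,250),(V<70),(80,140))
yel=(H>15)&(H<35)&(S>150)
seg("binrim",(70,170,180,290),yel,(55,85))
for n,h in(("green",(40,85)),("orange",(3,16))): seg(n,(145,200,190,265),(H>h[0])&(H<h[1])&(S>130),(95,140))
seg("jar",(125,165,300,330),V>0,(70,110))
seg("dishes",(260,305,295,345),V>0,(30,50))
seg("shieldtop",(155,215,265,330),V>0,(190,225))
E
```

```text
mat 4346 med [ 551.6 -265.3    1.6] rect [ 553.1 -265.8] [240.3 158. ] minang 86.5 dir 86.5 z [-2.  2.  5.]
grip 71 med [584.5 -82.7 114. ] rect [584.5 -83.1] [14.1 33.2] minang 82.4 dir 169.8 z [112. 114. 117.]
baryellowblue 71 med [584.5 -82.7 114. ] rect [584.5 -83.1] [14.1 33.2] minang 82.4 dir 169.8 z [112. 114. 117.]
red 36 med [549.6  59.8  98.2] rect [550.9  59.7] [10.7 21.4] minang 89.6 dir 168.2 z [ 95.  98. 102.]
shieldedge 2
handle 331 med [532.4 224.  108.2] rect [541.7 230.4] [129.2  50.4] minang 89.9 dir 85.4 z [104. 108. 112.]
binrim 492 med [905.  190.2  67.7] rect [822.4 188.3] [238.2 198.3] minang 81.5 dir 82.9 z [58. 68. 72.]
green 0
orange 329 med [668.7 262.7 121. ] rect [668.7 262.5] [29.8 78.3] minang 72.0 dir 162.4 z [118. 121. 124.]
jar 345 med [759.1 -29.2  88.3] rect [759.7 -29.7] [54.7 54.7] minang 38.2 dir 143.1 z [83. 88. 91.]
dishes 814 med [363.  -44.1  37. ] rect [364.1 -44.3] [86.3 87.7] minang 0.8 dir 69.3 z [34. 37. 40.]
shieldtop 1457 med [630.9  36.8 203.3] rect [629.9  36. ] [ 83.9 101.6] minang 81.8 dir 171.2 z [200. 203. 208.]
```

Request:
{"name": "carry_out", "arguments": {"deltas": "0 0 -0.4 0.95;0 0 -0.4 0.95;0 0 -0.4 0.95;0 0 -0.4 0.95;0 0 -0.4 0.94", "gripper": 0}}

```text
t: 2.12
eef_pos: [226.6, -501.0, 326.3]
tcp_rot: [0.997, -0.074, 0.0, -0.0]
wrist_force: [0.0, 0.4, -0.1]
gripper_width: 94.2
gripper_force: 0.0
```

Request:
{"name": "carry_out", "arguments": {"deltas": "0.52 -0.78 0 0;0.52 -0.78 0 0;0.52 -0.78 0 0;0.52 -0.78 0 0;0.52 -0.78 0 0"}}

```text
t: 2.75
eef_pos: [415.6, -290.4, 325.6]
tcp_rot: [0.997, -0.072, 0.0, 0.0]
wrist_force: [0.4, -0.2, 0.2]
gripper_width: 94.2
gripper_force: 0.0
```

Request:
{"name": "carry_out", "arguments": {"deltas": "0.52 -0.78 0 0;0.52 -0.78 0 0;0.52 -0.78 0 0;0.52 -0.78 0 0;0.52 -0.78 0 0"}}

```text
t: 3.38
eef_pos: [603.6, -81.1, 325.5]
tcp_rot: [0.997, -0.072, 0.0, 0.0]
wrist_force: [-0.2, -0.1, 0.2]
gripper_width: 94.0
gripper_force: 0.0
```

Request:
{"name": "carry_out", "arguments": {"deltas": "1 0 0 0;1 0 0 0;1 0 0 0;1 0 0 0;1 0 0 0"}}

```text
t: 4.0
eef_pos: [794.3, -111.2, 290.7]
tcp_rot: [0.997, -0.072, 0.018, 0.001]
wrist_force: [0.4, 0.0, -0.9]
gripper_width: 94.1
gripper_force: 0.0
```

```bash
python3 - <<'E'
from h import *
s=r.read_state(); print(s["joint_positions"].round(3), s["eef_pos"].round(1), R.from_quat(s["tcp_rot"]).as_matrix().round(3))
E
```

```text
[-0.186  0.995  0.24   0.002  1.872  1.53 ] [ 794.3 -111.2  290.7] [[ 0.989 -0.144  0.035]
 [-0.144 -0.99  -0.004]
 [ 0.035 -0.001 -0.999]]
```

Request:
{"name": "carry_out", "arguments": {"deltas": "1 0 -0.3 0;1 0 -0.3 0;1 0 -0.3 0;1 0 -0.3 0;1 0 -0.3 0"}}

```text
t: 4.62
eef_pos: [838.5, -118.7, 317.1]
tcp_rot: [0.991, -0.071, 0.116, 0.008]
wrist_force: [-0.4, 0.2, -0.7]
gripper_width: 93.9
gripper_force: 0.0
```

```bash
python3 - <<'E'
from h import *
s=r.read_state(); print(s["joint_positions"].round(3), s["eef_pos"].round(1), R.from_quat(s["tcp_rot"]).as_matrix().round(3))
E
```

```text
[-0.187  0.973  0.235  0.011  1.701  1.53 ] [ 838.5 -118.7  317.1] [[ 0.963 -0.143  0.228]
 [-0.14  -0.99  -0.032]
 [ 0.231 -0.001 -0.973]]
```

Request:
{"name": "carry_out", "arguments": {"deltas": "1 0 -0.3 0;1 0 -0.3 0;1 0 -0.3 0;1 0 -0.3 0;1 0 -0.3 0"}}

```text
t: 5.25
eef_pos: [863.5, -123.1, 376.1]
tcp_rot: [0.976, -0.07, 0.206, 0.014]
wrist_force: [0.5, 0.5, 0.2]
gripper_width: 94.2
gripper_force: 0.0
```

```bash
python3 - <<'E'
from h import *
s=r.read_state(); print(s["joint_positions"].round(3), s["eef_pos"].round(1), R.from_quat(s["tcp_rot"]).as_matrix().round(3))
E
```

```text
[-0.19   0.917  0.235  0.02   1.575  1.529] [ 863.5 -123.1  376.1] [[ 0.906 -0.143  0.399]
 [-0.132 -0.99  -0.056]
 [ 0.403 -0.001 -0.915]]
```

Request:
{"name": "carry_out", "arguments": {"deltas": "1 0 -0.3 0;1 0 -0.3 0;0.5 0 -0.3 0"}}

```text
t: 5.62
eef_pos: [863.4, -123.4, 425.5]
tcp_rot: [0.966, -0.07, 0.249, 0.017]
wrist_force: [0.2, 0.7, 0.2]
gripper_width: 94.2
gripper_force: 0.0
```

Request:
{"name": "carry_out", "arguments": {"deltas": "-0.9 0 -0.3 0;-0.9 0 -0.3 0;-0.9 0 -0.3 0;-0.9 0 0 0;-0.9 0 0 0"}}

```text
t: 6.25
eef_pos: [667.2, -95.4, 359.2]
tcp_rot: [0.966, -0.07, 0.249, 0.017]
wrist_force: [1.3, -0.5, 0.2]
gripper_width: 93.9
gripper_force: 0.0
```

```bash
cat >> h.py <<'E'
def go(target, s=None):
    s=s or r.read_state(); M=R.from_quat(s["tcp_rot"]).as_matrix()
    d=M.T@(np.array(target)-s["eef_pos"]); print("tool delta mm",d.round(1),"units",(d/60).round(3),"rows>=",np.ceil(np.linalg.norm(d)/60)); return d
def st():
    s=r.read_state(); print(s["joint_positions"].round(3), s["eef_pos"].round(1), R.from_quat(s["tcp_rot"]).as_matrix().round(3),s["wrist_force"].round(1),s["gripper_width"]); return s
YAW=np.radians(-8.2); XS=np.array([np.cos(YAW),np.sin(YAW),0]); YS=np.array([-np.sin(YAW),np.cos(YAW),0])
def ts(t,s,z): return XS*t+YS*s+np.array([0,0,z])
def wproj(P,s,c):
    M=np.eye(4); M[:3,:3]=R.from_quat(s["tcp_rot"]).as_matrix(); M[:3,3]=s["eef_pos"]
    T=M@np.array(c["T_tool_cam"]); q=np.linalg.inv(T)@np.append(P,1); return q
def wpix(row,col,depth,s):
    c=r.camera_info("wrist"); f=210/np.tan(np.radians(c["vfov"])/2)
    a=np.array([col-c["cx"],row-c["cy"]]); rr=np.linalg.norm(a)+1e-9; th=rr/f
    v=np.array([*(a/rr*np.tan(th)),1])*depth
    M=np.eye(4); M[:3,:3]=R.from_quat(s["tcp_rot"]).as_matrix(); M[:3,3]=s["eef_pos"]
    return (M@np.array(c["T_tool_cam"])@np.append(v,1))[:3]
E
python3 - <<'E'
from h import *
s=st(); go(ts(505,137,260))
E
```

```text
[-0.21   0.224  1.342  0.038  1.072  1.495] [667.2 -95.4 359.2] [[ 0.866 -0.143  0.479]
 [-0.126 -0.99  -0.068]
 [ 0.484 -0.002 -0.875]] [ 1.3 -0.5  0.2] 93.89881029596312
tool delta mm [-196.  -136.1    5.2] units [-3.267 -2.268  0.087] rows>= 4.0
```

Request:
{"name": "carry_out", "arguments": {"deltas": "-0.8 -0.56 0 0;-0.8 -0.57 0 0;-0.8 -0.57 0 0;-0.8 -0.57 0.05 0;0 0 0 0"}}

```text
t: 6.88
eef_pos: [521.5, 65.0, 263.3]
tcp_rot: [0.966, -0.068, 0.248, 0.017]
wrist_force: [0.1, -0.5, 0.2]
gripper_width: 94.1
gripper_force: 0.0
```

```bash
python3 - <<'E'
from h import *
s=st(); p,d,s=grab("wrist"); cv2.imwrite("pics/w1.png",p[:,:,::-1]); np.save("w_d.npy",d); np.save("w_p.npy",p)
for k in "shield pawl_pivot pawl_grip bar_grip bar_mid tray_handle station".split():
    for q in r.landmark_of(k,"wrist")[:2]:
        a,b=q["position"]; i,j=int(round(a)),int(round(b))
        if 0<=i<420 and 0<=j<560:
            w=wpix(a,b,d[i,j],s); print(k,round(q["score"],2),i,j,w.round(1),"ts",(w@XS).round(1),(w@YS).round(1))
hsv=cv2.cvtColor(p,cv2.COLOR_RGB2HSV).astype(int);H,S,V=hsv[...,0],hsv[...,1],hsv[...,2]
for n,m in(("red",((H<8)|(H>172))&(S>130)),("blue",(H>100)&(H<130)&(S>120))):
    nn,lab,stt,cen=cv2.connectedComponentsWithStats(m.astype(np.uint8))
    for i in range(1,nn):
        if stt[i,4]>25:
            rc=np.argwhere(lab==i); w=np.array([wpix(a,b,d[a,b],s) for a,b in rc[::max(1,len(rc)//300)]])
            q=np.stack([w@XS,w@YS,w[:,2]],1); print(n,stt[i],"t,s,z 3/50/97%",np.percentile(q,[3,50,97],axis=0).round(1).tolist())
E
```

```text
[ 0.117 -0.062  1.868 -0.161  0.853  1.904] [521.5  65.  263.3] [[ 0.868 -0.14   0.477]
 [-0.123 -0.99  -0.066]
 [ 0.482 -0.002 -0.876]] [ 0.1 -0.5  0.2] 94.14026602581802
shield 0.62 190 300 [582.4  41.2 200.8] ts 570.6 123.8
shield 0.51 218 481 [ 557.9 -270.2    2.5] ts 590.7 -187.9
pawl_pivot 0.74 202 324 [596.4   5.   94.2] ts 589.6 90.0
pawl_grip 0.71 239 286 [557.9  54.6 100.8] ts 544.4 133.6
bar_grip 0.75 401 300 [479.6  66.5 389.1] ts 465.2 134.2
bar_grip 0.72 199 394 [584.7 -76.4 107.3] ts 589.6 7.7
bar_mid 0.97 407 237 [480.1  80.  389.6] ts 463.8 147.7
bar_mid 0.86 209 318 [588.   13.5  95.4] ts 580.1 97.2
tray_handle 0.84 282 137 [529.8 229.4 110.3] ts 491.7 302.7
station 0.87 184 202 [637.2 143.6  99.4] ts 610.2 233.0
red [522  31  19  44 449] t,s,z 3/50/97% [[872.8, -396.9, 54.9], [913.9, -362.6, 84.1], [965.5, -339.6, 96.2]]
red [553  30   7  14  56] t,s,z 3/50/97% [[984.9, -947.3, -183.9], [988.7, -486.7, 90.1], [1383.8, -480.1, 96.0]]
red [549  52  11  18  68] t,s,z 3/50/97% [[905.9, -448.5, 54.6], [908.9, -442.2, 80.9], [926.1, -436.3, 95.1]]
red [ 274  192   56   65 1388] t,s,z 3/50/97% [[529.2, 85.1, 91.6], [585.8, 130.8, 97.3], [599.8, 145.6, 100.7]]
blue [ 488   42   72   49 1569] t,s,z 3/50/97% [[858.6, -479.0, 8.7], [897.8, -332.7, 39.9], [944.9, -304.6, 51.0]]
blue [  410   173   126   106 10651] t,s,z 3/50/97% [[509.0, -294.0, 1.5], [583.1, -163.6, 3.2], [660.7, -67.9, 4.8]]
blue [382 181  28  39 807] t,s,z 3/50/97% [[574.5, -5.9, 64.9], [589.3, 6.7, 109.0], [607.4, 8.3, 117.3]]
blue [248 182 101   8 753] t,s,z 3/50/97% [[570.1, 86.6, 203.3], [572.4, 125.4, 206.8], [575.3, 163.6, 208.3]]
blue [219 193  22  24 357] t,s,z 3/50/97% [[582.3, 193.8, 46.4], [592.1, 207.4, 48.2], [602.7, 213.5, 86.9]]
```

View pics/w1.png

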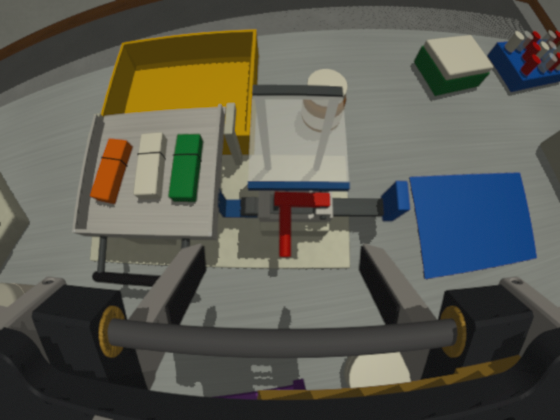

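```bash
python3 - <<'E'
from h import *
s=r.read_state(); p=np.load("w_p.npy");d=np.load("w_d.npy")
hsv=cv2.cvtColor(p,cv2.COLOR_RGB2HSV).astype(int);H,S,V=hsv[...,0],hsv[...,1],hsv[...,2]
m=((H<8)|(H>172))&(S>110); m[:185]=0;m[262:]=0;m[:,:270]=0;m[:,335:]=0
w=np.array([wpix(a,b,d[a,b],s) for a,b in np.argwhere(m)]); q=np.stack([w@XS,w@YS,w[:,2]],1)
for lo,hi in((515,530),(530,540),(540,550),(550,560),(560,575)):
    k=q[(q[:,0]>lo)&(q[:,0]<hi)]
    if len(k): print(lo,len(k),np.percentile(k,[3,50,97],axis=0).round(1).tolist())
# target: grasp point at bar; tcp 14mm beyond along tool z
zt=R.from_quat(s["tcp_rot"]).as_matrix()[:,2]
g=ts(538,135.5,92); print("tcp final",g+15*zt); go(g+15*zt-100*zt); go(g+15*zt)
print(R.from_quat(s["tcp_rot"]).as_matrix().T@YS)
E
```

```text
Traceback (most recent call last):
  File "h.py", line 25, in wpix
    c=r.camera_info("wrist"); f=210/np.tan(np.radians(c["vfov"])/2)
ValueError: time passes only in moves, steps and waits
```

```bash
sed -i 's/^def wpix/import functools\nci=functools.lru_cache(None)(lambda n: r.camera_info(n))\ndef wpix/; ' h.py; sed -i '/^def wpix/,$ s/r.camera_info("wrist");/ci("wrist");/' h.py
cat > a.py <<'E'
from h import *
s=r.read_state(); p=np.load("w_p.npy");d=np.load("w_d.npy")
hsv=cv2.cvtColor(p,cv2.COLOR_RGB2HSV).astype(int);H,S,V=hsv[...,0],hsv[...,1],hsv[...,2]
m=((H<8)|(H>172))&(S>110); m[:185]=0;m[262:]=0;m[:,:270]=0;m[:,335:]=0
w=np.array([wpix(a,b,d[a,b],s) for a,b in np.argwhere(m)]); q=np.stack([w@XS,w@YS,w[:,2]],1)
for lo,hi in((515,530),(530,540),(540,550),(550,560),(560,575)):
    k=q[(q[:,0]>lo)&(q[:,0]<hi)]
    if len(k): print(lo,len(k),np.percentile(k,[3,50,97],axis=0).round(1).tolist())
zt=R.from_quat(s["tcp_rot"]).as_matrix()[:,2]
g=ts(538,135.5,92); print("tcp final",g+15*zt); go(g+15*zt-100*zt,s); go(g+15*zt,s)
print(R.from_quat(s["tcp_rot"]).as_matrix().T@YS)
E
python3 a.py
```

```text
515 22 [[528.7, 128.1, 97.0], [529.1, 133.5, 100.0], [530.0, 138.9, 100.9]]
530 105 [[530.8, 127.3, 95.2], [535.3, 133.0, 99.9], [539.9, 139.6, 101.8]]
540 107 [[540.2, 127.3, 94.9], [545.4, 132.9, 99.9], [549.9, 139.6, 101.8]]
550 100 [[550.3, 127.2, 94.7], [555.1, 134.0, 99.5], [559.3, 139.6, 101.7]]
560 149 [[560.3, 127.1, 95.5], [567.2, 132.8, 100.0], [574.4, 139.1, 101.7]]
tcp final [558.98889084  56.36232461  78.86020174]
tool delta mm [-58.2   1.3  79.3] units [-0.971  0.022  1.322] rows>= 2.0
tool delta mm [-58.2   1.3 179.3] units [-0.971  0.022  2.989] rows>= 4.0
[-2.00521615e-03 -9.99997549e-01  9.38578154e-04]
```

Request:
{"name": "carry_out", "arguments": {"deltas": "-0.46 0.03 0 0;-0.46 0.02 0.5 0;0 0 0.8 0;0 0 0.8 0;0 0 0.45 0", "gripper": 0, "newtons": 12}}

```text
t: 7.9
eef_pos: [548.7, 56.1, 101.0]
tcp_rot: [0.966, -0.07, 0.247, 0.017]
wrist_force: [-0.2, -0.7, 0.1]
gripper_width: 94.3
gripper_force: 0.0
```

Request:
{"name": "carry_out", "arguments": {"deltas": "0 0 0.3 0;0 0 0.12 0;0 0 0 0"}}

```text
t: 8.28
eef_pos: [560.4, 54.8, 81.1]
tcp_rot: [0.966, -0.07, 0.248, 0.017]
wrist_force: [0.2, 0.1, 0.3]
gripper_width: 94.1
gripper_force: 0.0
```

Request:
{"name": "carry_out", "arguments": {"deltas": "0 0 0 0;0 0 0 0;0 0 0 0;0 0 0 0;0 0 0 0", "gripper": 0.9}}

```text
t: 8.9
eef_pos: [560.4, 55.1, 81.2]
tcp_rot: [0.966, -0.07, 0.248, 0.017]
wrist_force: [0.6, -0.5, 1.0]
gripper_width: 47.2
gripper_force: 0.0
```

```bash
python3 - <<'E'
from h import *
s=st(); e=s["eef_pos"]; zt=R.from_quat(s["tcp_rot"]).as_matrix()[:,2]
print("tcp ts",e@XS,e@YS,e[2]); g=e-14*zt; print(g@XS,g@YS,g[2],s["gripper_force"])
M=R.from_quat(s["tcp_rot"]).as_matrix()
# arc about pivot s=89,z=86
a0=np.arctan2(g[2]-86,g@YS-89.0); rad=np.hypot(g[2]-86,g@YS-89.0); print("a0",a0,rad)
prev=g
for k in range(1,11):
    a=a0+k*1.8/10; q=ts(g@XS,89+rad*np.cos(a),86+rad*np.sin(a)); print(round(a,2),(M.T@(q-prev)/60).round(3)); prev=q
E
```

```text
[ 0.085  0.268  1.979 -0.27   0.415  2.02 ] [560.4  55.1  81.2] [[ 0.867 -0.143  0.478]
 [-0.126 -0.99  -0.067]
 [ 0.482 -0.002 -0.876]] [ 0.6 -0.5  1. ] 47.179590890109466
tcp ts 546.7903084114382 134.43500471566716 81.19497830160105
540.0384991290549 134.41460856056827 93.45926203165149 0.0
a0 0.16279453410506647 46.023116591192284
0.34 [ 0.064  0.034 -0.117]
0.52 [ 0.06   0.058 -0.11 ]
0.7 [ 0.054  0.079 -0.099]
0.88 [ 0.047  0.098 -0.085]
1.06 [ 0.038  0.114 -0.068]
1.24 [ 0.027  0.126 -0.049]
1.42 [ 0.016  0.134 -0.029]
1.6 [ 0.004  0.138 -0.007]
1.78 [-0.008  0.137  0.015]
1.96 [-0.02   0.132  0.036]
```

Request:
{"name": "carry_out", "arguments": {"deltas": "0 0 0 0;0 0 0 0;0 0 0 0;0 0 0 0;0 0 0 0", "gripper": 1}}

```text
t: 9.52
eef_pos: [560.6, 56.6, 81.4]
tcp_rot: [0.966, -0.069, 0.249, 0.016]
wrist_force: [-2.2, 14.8, 1.0]
gripper_width: 13.2
gripper_force: 12.0
```

Request:
{"name": "carry_out", "arguments": {"deltas": "0.064 0.034 -0.117 0;0.06 0.058 -0.11 0;0.054 0.079 -0.099 0;0.047 0.098 -0.085 0;0 0 0 0"}}

```text
t: 10.15
eef_pos: [558.9, 40.1, 111.0]
tcp_rot: [0.966, -0.069, 0.25, 0.016]
wrist_force: [-7.1, 13.0, 13.5]
gripper_width: 13.1
gripper_force: 12.0
```

Request:
{"name": "carry_out", "arguments": {"deltas": "0.005 -0.05 -0.01 0;0.038 0.114 -0.068 0;0 0 0 0"}}

```text
t: 10.52
eef_pos: [558.0, 35.5, 115.4]
tcp_rot: [0.966, -0.07, 0.249, 0.017]
wrist_force: [-2.3, 5.9, 6.5]
gripper_width: 13.5
gripper_force: 12.0
```

Forces have halved, so I continue along the arc with a small outward correction.

Request:
{"name": "carry_out", "arguments": {"deltas": "0.034 0.11 -0.064 0;0.02 0.13 -0.036 0;0.004 0.138 -0.007 0;0 0 0 0"}}

```text
t: 11.02
eef_pos: [554.1, 12.0, 121.9]
tcp_rot: [0.966, -0.07, 0.248, 0.017]
wrist_force: [-2.8, 1.1, 6.9]
gripper_width: 13.2
gripper_force: 12.0
```

Request:
{"name": "carry_out", "arguments": {"deltas": "-0.008 0.137 0.015 0;-0.015 0.1 0.03 0;0 0 0 0"}}

```text
t: 11.4
eef_pos: [551.9, -2.0, 118.2]
tcp_rot: [0.966, -0.07, 0.248, 0.017]
wrist_force: [-0.7, -0.1, 0.7]
gripper_width: 13.8
gripper_force: 12.0
```

```bash
python3 - <<'E'
from h import *
s=st(); e=s["eef_pos"]; zt=R.from_quat(s["tcp_rot"]).as_matrix()[:,2]
g=e-14*zt; print(g@XS,g@YS,g[2],s["gripper_force"], "angle",np.arctan2(g[2]-86,g@YS-91),np.hypot(g[2]-86,g@YS-91))
E
```

```text
[-0.048  0.173  1.989 -0.098  0.481  1.743] [551.9  -2.  118.2] [[ 0.867 -0.144  0.476]
 [-0.127 -0.99  -0.068]
 [ 0.481 -0.001 -0.877]] [-0.7 -0.1  0.7] 13.793033524561084
539.7585129724451 76.7662554461989 130.48707956049589 11.995497196912766 angle 1.8804560245113617 46.708668701267364
```

Request:
{"name": "carry_out", "arguments": {"deltas": "0 0 0 0;0 0 0 0;0 0 0 0;0 0 0 0", "gripper": 0.5}}

```text
t: 11.9
eef_pos: [552.2, -1.2, 118.8]
tcp_rot: [0.966, -0.069, 0.248, 0.017]
wrist_force: [-0.9, -0.0, -0.3]
gripper_width: 46.4
gripper_force: 0.0
```

Request:
{"name": "carry_out", "arguments": {"deltas": "0 0 -0.5 0;0 0 -0.8 0;0 0 -0.8 0;0 0 -0.4 0;0 0 0 0", "gripper": 0.4}}

```text
t: 12.52
eef_pos: [480.8, 8.9, 251.7]
tcp_rot: [0.966, -0.069, 0.25, 0.017]
wrist_force: [0.4, 0.7, -0.2]
gripper_width: 56.1
gripper_force: 0.0
```

```bash
cat > look.py <<'E'
import sys
from h import *
name=sys.argv[1]; s=st(); p,d,s=grab("wrist"); cv2.imwrite(f"pics/{name}.png",p[:,:,::-1]); np.save("w_d.npy",d); np.save("w_p.npy",p)
for k in sys.argv[2:]:
    for q in r.landmark_of(k,"wrist")[:2]:
        a,b=q["position"]; i,j=int(round(a)),int(round(b))
        if 0<=i<420 and 0<=j<560:
            w=wpix(a,b,d[i,j],s); print(k,round(q["score"],2),i,j,w.round(1),"ts",(w@XS).round(1),(w@YS).round(1))
hsv=cv2.cvtColor(p,cv2.COLOR_RGB2HSV).astype(int);H,S,V=hsv[...,0],hsv[...,1],hsv[...,2]
for n,m in(("red",((H<8)|(H>172))&(S>130)),("blue",(H>100)&(H<130)&(S>120))):
    nn,lab,stt,cen=cv2.connectedComponentsWithStats(m.astype(np.uint8))
    for i in range(1,nn):
        if stt[i,4]>60:
            rc=np.argwhere(lab==i); w=np.array([wpix(a,b,d[a,b],s) for a,b in rc[::max(1,len(rc)//300)]])
            q=np.stack([w@XS,w@YS,w[:,2]],1); print(n,stt[i],"t,s,z 3/50/97%",np.percentile(q,[3,50,97],axis=0).round(1).tolist())
E
python3 look.py w2 pawl_grip bar_grip mat
```

```text
[-0.027 -0.174  1.995 -0.075  0.818  1.724] [480.8   8.9 251.7] [[ 0.865 -0.143  0.48 ]
 [-0.126 -0.99  -0.067]
 [ 0.485 -0.002 -0.874]] [ 0.4  0.7 -0.2] 56.108966082379766
pawl_grip 0.58 206 284 [544.4  -2.1 135.5] ts 539.1 75.5
bar_grip 0.92 170 348 [580.4 -80.  112.6] ts 585.9 3.6
bar_grip 0.6 350 333 [4.459e+02 3.000e-01 3.638e+02] ts 441.3 63.9
mat 0.56 151 224 [675.3  68.6   5. ] ts 658.6 164.2
red [497  10  20  43 456] t,s,z 3/50/97% [[872.4, -398.1, 54.5], [913.3, -362.4, 85.7], [967.3, -339.9, 95.9]]
red [532  10  10  14  82] t,s,z 3/50/97% [[984.8, -1768.3, -687.4], [990.3, -487.7, 91.5], [2233.8, -480.0, 95.8]]
red [527  31  15  19 121] t,s,z 3/50/97% [[906.0, -454.6, 55.1], [909.7, -443.0, 85.1], [926.3, -436.7, 95.7]]
red [ 266  148   26   73 1019] t,s,z 3/50/97% [[526.9, 69.1, 87.7], [567.2, 76.1, 133.8], [597.1, 93.4, 141.6]]
blue [ 463   22   88   49 1912] t,s,z 3/50/97% [[860.3, -515.5, 7.1], [897.6, -342.0, 39.5], [941.8, -304.5, 51.1]]
blue [176 141 100  10 761] t,s,z 3/50/97% [[569.9, 85.2, 202.2], [571.8, 123.7, 206.4], [575.2, 163.5, 208.0]]
blue [337 151  23  44 770] t,s,z 3/50/97% [[574.9, -7.7, 61.2], [586.4, 2.5, 111.9], [607.2, 7.0, 115.2]]
blue [  373   152   142   106 12309] t,s,z 3/50/97% [[510.4, -294.1, 1.7], [581.5, -165.2, 3.2], [658.2, -67.5, 4.6]]
blue [169 165  38  27 411] t,s,z 3/50/97% [[581.9, 183.8, 46.4], [591.3, 211.7, 48.8], [602.9, 213.6, 90.5]]
```

View pics/w2.png

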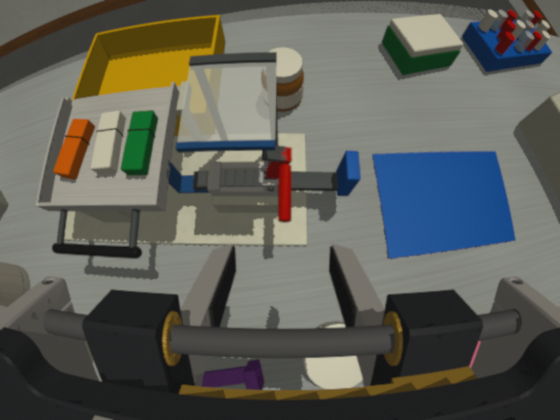

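The pawl stays open (finger bar at (185,285), s≈76). The blue block is at (172,348), with s≈0 and t≈590. Next I plan the bar grasp.

```bash
python3 - <<'E'
from h import *
s=r.read_state(); M=R.from_quat(s["tcp_rot"]).as_matrix(); zt=M[:,2]
f=ts(580,0.3,98)+18*zt; go(f-90*zt); go(f); print((M.T@(-YS*270)/60).round(3),(M.T@np.array([0,0,-47])/60).round(3))
E
```

```text
tool delta mm [ 20.2  77.1 110.8] units [0.337 1.285 1.847] rows>= 3.0
tool delta mm [ 20.2  77.1 200.8] units [0.337 1.285 3.347] rows>= 4.0
[ 4.0e-03  4.5e+00 -5.0e-03] [-0.376  0.001  0.687]
```

Request:
{"name": "carry_out", "arguments": {"deltas": "0.17 0.65 0 0;0.17 0.635 0 0;0 0 0.9 0;0 0 0.9 0;0 0 0.6 0", "gripper": 0.4, "newtons": 45}}

```text
t: 13.35
eef_pos: [555.9, -80.0, 129.9]
tcp_rot: [0.966, -0.07, 0.246, 0.017]
wrist_force: [0.2, 0.1, 0.2]
gripper_width: 56.2
gripper_force: 0.0
```

Request:
{"name": "carry_out", "arguments": {"deltas": "0 0 0.5 0;0 0 0.3 0;0 0 0.15 0;0 0 0 0"}}

```text
t: 13.85
eef_pos: [583.0, -83.6, 82.9]
tcp_rot: [0.966, -0.07, 0.248, 0.017]
wrist_force: [-0.2, -0.3, 0.3]
gripper_width: 56.2
gripper_force: 0.0
```

```bash
python3 - <<'E'
from h import *
s=r.read_state(); M=R.from_quat(s["tcp_rot"]).as_matrix(); zt=M[:,2]
f=ts(580,0.3,98)+18*zt; go(f); print(s["wrist_force"])
E
```

```text
tool delta mm [-0.6  0.1  0.4] units [-0.01   0.001  0.007] rows>= 1.0
[-0.19205452 -0.34757433  0.34835886]
```

Request:
{"name": "carry_out", "arguments": {"deltas": "0 0 0 0;0 0 0 0;0 0 0 0;0 0 0 0;0 0 0 0", "gripper": 1}}

```text
t: 14.48
eef_pos: [583.7, -83.5, 84.4]
tcp_rot: [0.966, -0.07, 0.249, 0.017]
wrist_force: [-1.6, 3.5, 6.0]
gripper_width: 15.7
gripper_force: 44.9
```

Request:
{"name": "carry_out", "arguments": {"deltas": "0 0.2 0 0;0 0.4 0 0;0 0.5 0 0;0 0.5 0 0;0 0.3 0 0"}}

```text
t: 15.1
eef_pos: [566.7, -197.6, 83.6]
tcp_rot: [0.966, -0.07, 0.248, 0.017]
wrist_force: [0.9, 0.2, 0.1]
gripper_width: 15.3
gripper_force: 44.8
```

Request:
{"name": "carry_out", "arguments": {"deltas": "0 0.5 0 0;0 0.7 0 0;0 0.7 0 0;0 0.6 0 0;0 0.17 0 0"}}

```text
t: 15.72
eef_pos: [543.4, -356.7, 82.9]
tcp_rot: [0.966, -0.07, 0.248, 0.017]
wrist_force: [-0.2, 0.1, -1.1]
gripper_width: 15.6
gripper_force: 45.0
```

Request:
{"name": "carry_out", "arguments": {"deltas": "-0.14 0 0.25 0;-0.14 0 0.25 0;-0.06 0 0.1 0;0 0 0 0"}}

```text
t: 16.23
eef_pos: [543.6, -354.1, 41.1]
tcp_rot: [0.966, -0.069, 0.248, 0.017]
wrist_force: [0.4, 0.3, -1.4]
gripper_width: 15.9
gripper_force: 45.0
```

```bash
python3 look.py w3 bar_grip bar_mid mat | grep -v ^red
```

```text
[-0.75   0.515  1.732  0.564  0.544  0.528] [ 543.6 -354.1   41.1] [[ 0.868 -0.142  0.477]
 [-0.126 -0.99  -0.066]
 [ 0.481 -0.002 -0.877]] [ 0.4  0.3 -1.4] 15.867653475110176
bar_grip 0.71 253 284 [ 544.4 -355.7   71.2] ts 589.5 -274.5
bar_mid 0.86 258 156 [ 558.4 -266.3   16.6] ts 590.7 -184.0
mat 0.59 264 165 [ 553.2 -273.2   18. ] ts 586.5 -191.5
blue [   46   152   283   177 30308] t,s,z 3/50/97% [[546.7, -294.9, 1.8], [620.0, -201.5, 2.9], [665.7, -77.7, 71.1]]
blue [  85  341   75   28 1388] t,s,z 3/50/97% [[505.0, -179.6, 1.4], [513.2, -148.9, 2.8], [520.7, -118.1, 4.6]]
blue [259 358  48  10 388] t,s,z 3/50/97% [[514.3, -289.0, 1.4], [517.9, -271.9, 2.9], [520.9, -257.7, 4.4]]
```

View pics/w3.png

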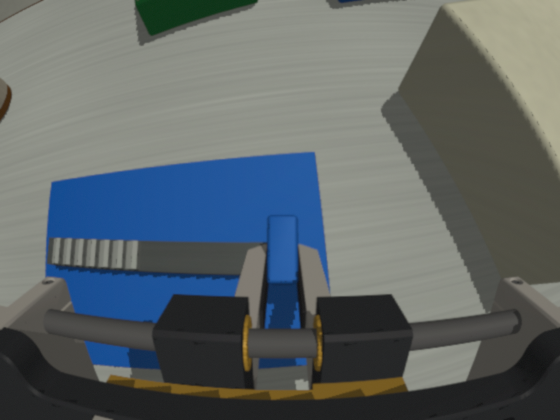

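The bar is centred over the mat (teeth at (255,95), block at (250,284)), with its underside about 3-4 mm above it.

Request:
{"name": "carry_out", "arguments": {"deltas": "-0.014 0 0.026 0;-0.014 0 0.026 0;0 0 0 0"}}

```text
t: 16.8
eef_pos: [543.9, -355.0, 38.9]
tcp_rot: [0.966, -0.07, 0.249, 0.017]
wrist_force: [-0.2, 1.1, 3.4]
gripper_width: 15.6
gripper_force: 45.0
```

Request:
{"name": "carry_out", "arguments": {"deltas": "0 0 0 0;0 0 0 0;0 0 0 0;0 0 0 0;0 0 0 0", "gripper": 0.5}}

```text
t: 17.42
eef_pos: [543.6, -354.9, 38.4]
tcp_rot: [0.966, -0.07, 0.248, 0.017]
wrist_force: [0.2, -0.1, 0.3]
gripper_width: 47.0
gripper_force: 0.0
```

Request:
{"name": "carry_out", "arguments": {"deltas": "0 0 -0.3 0;0 0 -0.8 0;0 0 -0.9 0;0 0 -0.9 0;0 0 -0.9 0"}}

```text
t: 18.05
eef_pos: [433.8, -339.2, 239.7]
tcp_rot: [0.966, -0.07, 0.248, 0.017]
wrist_force: [0.8, -0.7, 0.6]
gripper_width: 47.1
gripper_force: 0.0
```

```bash
python3 look.py w4 bar_grip bar_mid mat | grep -v ^red; python3 - <<'E'
from h import *
s=r.read_state(); M=R.from_quat(s["tcp_rot"]).as_matrix(); zt=M[:,2]
go(ts(491,303,102)+15*zt-140*zt,s)
E
```

```text
[-0.894  0.057  1.806  0.42   0.941  0.628] [ 433.8 -339.2  239.7] [[ 0.867 -0.143  0.477]
 [-0.126 -0.99  -0.068]
 [ 0.482 -0.001 -0.876]] [ 0.8 -0.7  0.6] 47.12936740527936
bar_grip 0.91 182 278 [ 540.5 -350.1   69.4] ts 585.0 -269.5
bar_grip 0.5 206 11 [545.3  -9.2 133.7] ts 541.1 68.7
bar_mid 0.98 363 237 [ 325.6 -265.1   10.5] ts 360.1 -216.0
bar_mid 0.59 192 219 [ 557.5 -270.3   13.5] ts 590.4 -188.0
mat 0.59 201 220 [ 546.9 -269.1    4.3] ts 579.7 -188.3
blue [ 299    0  126   47 3402] t,s,z 3/50/97% [[859.7, -526.0, 8.2], [897.4, -395.2, 42.9], [941.3, -314.1, 51.0]]
blue [  141   139   169   119 15068] t,s,z 3/50/97% [[508.0, -296.3, 1.2], [572.1, -195.4, 2.8], [661.5, -73.8, 63.0]]
tool delta mm [ -55.9 -577.2    0.8] units [-0.931 -9.62   0.013] rows>= 10.0
```

View pics/w4.png

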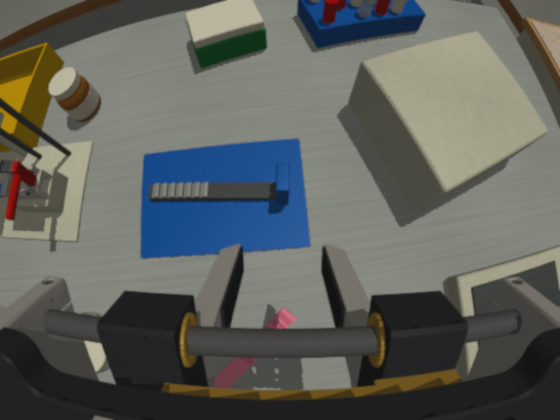

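The bar lies flat on the mat (middle at (192,219)) and the pawl is still open (190,20). Moving on to the tray handle.

Request:
{"name": "carry_out", "arguments": {"deltas": "-0.1 -0.96 0 0;-0.1 -0.96 0 0;-0.1 -0.96 0 0;-0.1 -0.96 0 0;-0.1 -0.96 0 0", "gripper": 0.3}}

```text
t: 18.88
eef_pos: [449.6, -48.7, 222.8]
tcp_rot: [0.966, -0.069, 0.248, 0.017]
wrist_force: [1.1, -0.2, 0.6]
gripper_width: 65.9
gripper_force: 0.0
```

Request:
{"name": "carry_out", "arguments": {"deltas": "-0.1 -0.96 0 0;-0.1 -0.96 0 0;-0.1 -0.96 0 0;-0.1 -0.96 0 0;-0.1 -0.96 0 0"}}

```text
t: 19.5
eef_pos: [464.3, 240.7, 208.5]
tcp_rot: [0.966, -0.069, 0.248, 0.017]
wrist_force: [1.0, -1.0, 0.4]
gripper_width: 65.7
gripper_force: 0.0
```

Request:
{"name": "carry_out", "arguments": {"deltas": "0 0 0 -0.94;0 0 0 -0.94;0 0 0 -0.94;0 0 0 -0.94;0 0 0 -0.94"}}

```text
t: 20.12
eef_pos: [464.6, 238.5, 208.3]
tcp_rot: [0.947, 0.205, 0.232, 0.086]
wrist_force: [-0.3, -0.6, -0.3]
gripper_width: 66.1
gripper_force: 0.0
```

Request:
{"name": "carry_out", "arguments": {"deltas": "0 0 0 -0.94;0 0 0 -0.94;0 0 0 -0.94;0 0 0 -0.94;0 0 0 -0.94"}}

```text
t: 20.75
eef_pos: [464.6, 238.5, 208.3]
tcp_rot: [0.853, 0.46, 0.199, 0.147]
wrist_force: [-0.4, 0.5, 0.6]
gripper_width: 65.5
gripper_force: 0.0
```

Request:
{"name": "carry_out", "arguments": {"deltas": "0 0 0 -0.94;0 0 0 -0.94;0 0 0 -0.94;0 0 0 -0.87;0 0 0 0"}}

```text
t: 21.38
eef_pos: [464.6, 238.4, 208.7]
tcp_rot: [0.732, 0.634, 0.163, 0.187]
wrist_force: [-0.4, -0.1, -0.0]
gripper_width: 65.8
gripper_force: 0.0
```

```bash
python3 look.py w5 tray_handle tray_hinge bin_edge| grep -v -e ^red -e ^blue; python3 - <<'E'
from h import *
s=r.read_state(); p=np.load("w_p.npy");d=np.load("w_d.npy"); V=p.max(2)
q=[]
for a in range(0,420,2):
    for b in range(0,560,2):
        if V[a,b]<75 and d[a,b]>0:
            w=wpix(a,b,d[a,b],s); q.append([w@XS,w@YS,w[2]])
q=np.array(q); k=(abs(q[:,0]-492)<25)&(abs(q[:,1]-303)<90)&(q[:,2]>85)&(q[:,2]<125); q=q[k]
print(len(q),np.percentile(q,[3,25,50,75,97],axis=0).round(1)); print("slope t vs s",np.polyfit(q[:,1],q[:,0],1))
E
```

```text
[ 0.566  0.043  1.895 -0.427  0.856  0.935] [464.6 238.4 208.7] [[ 0.142  0.868  0.476]
 [ 0.99  -0.125 -0.068]
 [ 0.001  0.48  -0.877]] [-0.4 -0.1 -0. ] 65.77719512582753
tray_handle 0.82 206 291 [528.6 231.  109.7] ts 490.2 304.0
tray_hinge 0.64 188 423 [742.4 198.3  99.6] ts 706.5 302.2
496 [[487.7 245.4 106. ]
 [489.4 274.1 108.8]
 [492.2 311.5 110.5]
 [496.  345.3 111.6]
 [513.1 364.5 112.8]]
slope t vs s [8.22705352e-03 4.91554383e+02]
```

View pics/w5.png

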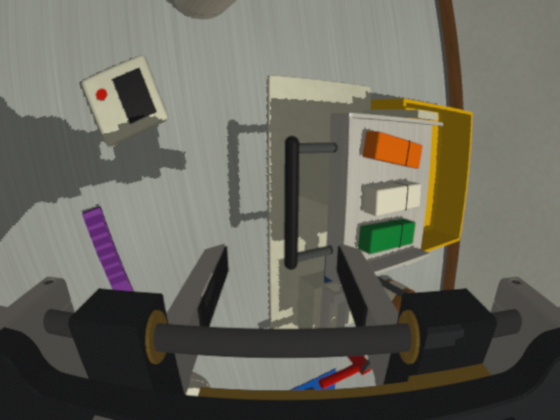

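```bash
python3 - <<'E'
from h import *
s=r.read_state(); M=R.from_quat(s["tcp_rot"]).as_matrix(); zt=M[:,2]
f=ts(491.3,304,103.5)+14*zt; go(f-60*zt,s); go(f,s)
E
```

```text
tool delta mm [ 1.8  6.  78.4] units [0.029 0.099 1.307] rows>= 2.0
tool delta mm [  1.8   6.  138.4] units [0.029 0.099 2.307] rows>= 3.0
```

Request:
{"name": "carry_out", "arguments": {"deltas": "0.03 0.1 0 0;0 0 0.3 0;0 0 0.3 0;0 0 0.3 0;0 0 0 0", "gripper": 0.6, "newtons": 20}}

```text
t: 22.2
eef_pos: [496.3, 235.1, 164.6]
tcp_rot: [0.733, 0.634, 0.163, 0.187]
wrist_force: [-0.0, -0.1, 0.0]
gripper_width: 37.7
gripper_force: 0.0
```

Request:
{"name": "carry_out", "arguments": {"deltas": "0 0 0.5 0;0 0 0.5 0;0 0 0.3 0;0 0 0.1 0;0 0 0 0"}}

```text
t: 22.82
eef_pos: [536.4, 230.0, 92.7]
tcp_rot: [0.732, 0.634, 0.164, 0.188]
wrist_force: [0.6, 0.7, -0.1]
gripper_width: 37.7
gripper_force: 0.0
```

Request:
{"name": "carry_out", "arguments": {"deltas": "0 0 0 0;0 0 0 0;0 0 0 0;0 0 0 0", "gripper": 1}}

```text
t: 23.32
eef_pos: [537.3, 230.0, 93.3]
tcp_rot: [0.732, 0.634, 0.165, 0.188]
wrist_force: [5.6, -1.8, 1.8]
gripper_width: 13.0
gripper_force: 20.0
```

```bash
cat > arc.py <<'E'
from h import *
import sys
s=st(); e=s["eef_pos"]; M=R.from_quat(s["tcp_rot"]).as_matrix(); g=e-14*M[:,2]
tt,ss,zz=g@XS,g@YS,g[2]; print("handle est",tt,ss,zz,s["gripper_force"])
ht=float(sys.argv[1]); a0=np.arctan2(zz-100,ht-tt); rad=np.hypot(zz-100,ht-tt); print("a0",a0,rad)
prev=g; step=float(sys.argv[3]); n=int(sys.argv[2])
for k in range(1,n+1):
    a=a0+k*step; q=ts(ht-rad*np.cos(a),ss,100+rad*np.sin(a)); print(round(a,3),(M.T@(q-prev)/60).round(3)); prev=q
E
python3 arc.py 701.5 15 0.06
```

```text
[ 0.47   0.324  1.866 -0.522  0.589  0.999] [537.3 230.   93.3] [[ 0.143  0.866  0.48 ]
 [ 0.99  -0.126 -0.067]
 [ 0.003  0.484 -0.875]] [ 5.6 -1.8  1.8] 13.014325270187667
handle est 492.1873558505849 304.23796688692903 105.55181551479728 20.002714097499847
a0 0.02651781568607162 209.38625947356246
0.087 [ 0.001  0.112 -0.177]
0.147 [ 0.001  0.122 -0.17 ]
0.207 [ 0.001  0.132 -0.163]
0.267 [ 0.001  0.141 -0.154]
0.327 [ 0.001  0.15  -0.146]
0.387 [ 0.001  0.159 -0.136]
0.447 [ 0.001  0.167 -0.127]
0.507 [ 0.001  0.174 -0.116]
0.567 [ 0.     0.181 -0.106]
0.627 [ 0.     0.187 -0.095]
0.687 [ 0.     0.192 -0.083]
0.747 [ 0.     0.197 -0.072]
0.807 [ 0.     0.201 -0.06 ]
0.867 [ 0.     0.204 -0.047]
0.927 [ 0.     0.206 -0.035]
```

Request:
{"name": "carry_out", "arguments": {"deltas": "0 0.112 -0.177 0;0 0.122 -0.17 0;0 0.132 -0.163 0;0 0.141 -0.154 0;0 0.15 -0.146 0"}}

```text
t: 23.95
eef_pos: [545.9, 228.6, 153.6]
tcp_rot: [0.733, 0.634, 0.162, 0.187]
wrist_force: [-12.8, 6.5, 1.3]
gripper_width: 13.3
gripper_force: 20.0
```

Request:
{"name": "carry_out", "arguments": {"deltas": "0 0.159 -0.136 0;0 0.167 -0.127 0;0 0.174 -0.116 0;0 0.181 -0.106 0;0 0.187 -0.095 0"}}

```text
t: 24.58
eef_pos: [574.7, 224.3, 210.2]
tcp_rot: [0.732, 0.634, 0.163, 0.187]
wrist_force: [-11.6, 0.8, 4.0]
gripper_width: 13.6
gripper_force: 20.0
```

```bash
python3 arc.py 701.5 8 0.06
```

```text
[ 0.426  0.232  1.676 -0.355  0.833  0.756] [574.7 224.3 210.2] [[ 0.143  0.868  0.476]
 [ 0.99  -0.126 -0.067]
 [ 0.002  0.48  -0.877]] [-11.6   0.8   4. ] 13.55442057354199
handle est 530.089484146561 303.9865533138824 222.47769287156962 20.000936686992645
a0 0.6204102082289297 210.67118976330062
0.68 [ 0.     0.192 -0.086]
0.74 [ 0.     0.197 -0.074]
0.8 [ 0.     0.201 -0.062]
0.86 [ 0.     0.205 -0.05 ]
0.92 [ 0.     0.207 -0.038]
0.98 [ 0.     0.209 -0.025]
1.04 [ 0.     0.21  -0.013]
1.1 [0.    0.211 0.   ]
```

Request:
{"name": "carry_out", "arguments": {"deltas": "0 0.17 -0.086 0;0 0.187 -0.072 0;0 0.201 -0.06 0;0 0.205 -0.048 0;0 0.207 -0.036 0"}}

```text
t: 25.2
eef_pos: [617.5, 217.7, 254.1]
tcp_rot: [0.732, 0.634, 0.163, 0.187]
wrist_force: [-4.8, 0.3, 1.2]
gripper_width: 13.3
gripper_force: 20.0
```

Request:
{"name": "carry_out", "arguments": {"deltas": "0 0 0 0;0 0 0 0;0 0 0 0;0 0 0 0"}}

```text
t: 25.7
eef_pos: [617.3, 217.8, 253.8]
tcp_rot: [0.732, 0.634, 0.164, 0.188]
wrist_force: [-5.4, -1.9, 4.1]
gripper_width: 13.1
gripper_force: 20.0
```

```bash
python3 arc.py 701.5 1 0.06; python3 - <<'E'
from h import *
p,d,s=grab("scene"); cv2.imwrite("pics/s2.png",cv2.resize(p[180:350,180:390,::-1],None,fx=3,fy=3))
E
```

```text
[ 0.383  0.271  1.523 -0.307  0.925  0.66 ] [617.3 217.8 253.8] [[ 0.143  0.867  0.478]
 [ 0.99  -0.126 -0.068]
 [ 0.002  0.482 -0.876]] [-5.4 -1.9  4.1] 13.100395757895928
handle est 573.1262432950964 303.5601861607202 266.0765211106942 20.001521408557892
a0 0.9127497739220638 209.90767559753655
0.973 [ 0.     0.208 -0.026]
```

View pics/s2.png

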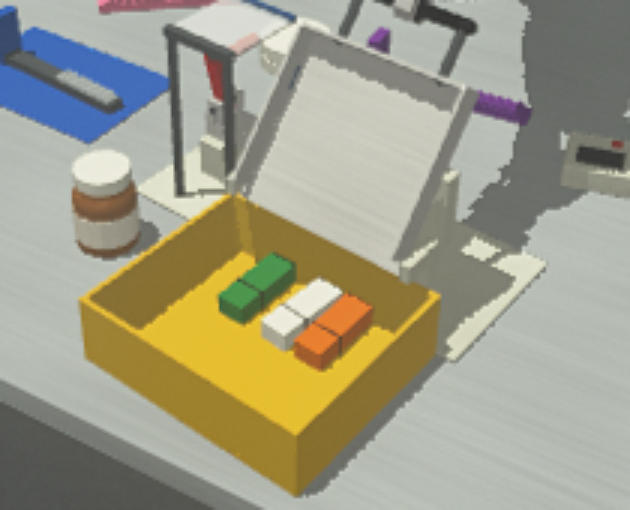

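All three boxes lie in the bin (crop: green (257,287), white (300,313), orange (335,330)) and the tray is empty. I lower it by the reversed arc.

Request:
{"name": "carry_out", "arguments": {"deltas": "0 -0.207 0.036 0;0 -0.205 0.048 0;0 -0.201 0.06 0;0 -0.187 0.072 0;0 -0.17 0.086 0"}}

```text
t: 26.38
eef_pos: [575.1, 224.2, 208.8]
tcp_rot: [0.732, 0.634, 0.164, 0.187]
wrist_force: [-4.1, 0.4, 1.5]
gripper_width: 13.2
gripper_force: 20.0
```

Request:
{"name": "carry_out", "arguments": {"deltas": "0 -0.187 0.095 0;0 -0.181 0.106 0;0 -0.174 0.116 0;0 -0.167 0.127 0;0 -0.159 0.136 0"}}

```text
t: 27.0
eef_pos: [547.1, 228.2, 153.0]
tcp_rot: [0.732, 0.634, 0.164, 0.188]
wrist_force: [3.5, 1.7, -2.5]
gripper_width: 13.4
gripper_force: 20.0
```

Request:
{"name": "carry_out", "arguments": {"deltas": "0 -0.15 0.146 0;0 -0.141 0.154 0;0 -0.132 0.163 0;0 -0.122 0.17 0;0 0 0 0"}}

```text
t: 27.62
eef_pos: [537.0, 229.7, 103.5]
tcp_rot: [0.732, 0.634, 0.163, 0.187]
wrist_force: [2.2, 2.2, -3.2]
gripper_width: 13.2
gripper_force: 20.0
```

```bash
python3 arc.py 701.5 3 -0.03
```

```text
[ 0.469  0.308  1.859 -0.501  0.613  0.973] [537.  229.7 103.5] [[ 0.143  0.867  0.477]
 [ 0.99  -0.126 -0.068]
 [ 0.001  0.482 -0.876]] [ 2.2  2.2 -3.2] 13.206042072264797
handle est 491.98091068029026 303.9086680553748 115.75741292075523 19.997300505638123
a0 0.07506621238283041 210.11079184876652
0.045 [-0.    -0.056  0.089]
0.015 [-0.    -0.053  0.091]
-0.015 [-0.    -0.051  0.092]
```

Request:
{"name": "carry_out", "arguments": {"deltas": "0 -0.045 0.075 0;0 -0.035 0.06 0;0 -0.015 0.028 0;0 0 0 0"}}

```text
t: 28.12
eef_pos: [536.9, 229.8, 94.0]
tcp_rot: [0.732, 0.634, 0.164, 0.188]
wrist_force: [-7.3, -0.9, 7.1]
gripper_width: 13.4
gripper_force: 20.0
```

Request:
{"name": "carry_out", "arguments": {"deltas": "0 -0.005 0.01 0;0 0 0 0"}}

```text
t: 28.38
eef_pos: [536.9, 229.8, 93.9]
tcp_rot: [0.732, 0.634, 0.164, 0.188]
wrist_force: [-13.5, -1.8, 16.3]
gripper_width: 13.3
gripper_force: 20.0
```

Request:
{"name": "carry_out", "arguments": {"deltas": "0 0 0 0;0 0 0 0;0 0 0 0;0 0 0 0", "gripper": 0.6}}

```text
t: 28.88
eef_pos: [536.9, 229.7, 92.6]
tcp_rot: [0.732, 0.634, 0.164, 0.188]
wrist_force: [-0.5, 1.1, 0.8]
gripper_width: 37.7
gripper_force: 0.0
```

Request:
{"name": "carry_out", "arguments": {"deltas": "0 0 -0.2 0;0 0 -0.5 0;0 0 -0.8 0;0 0 -0.8 0;0 0 -0.8 0"}}

```text
t: 29.5
eef_pos: [446.8, 242.3, 257.8]
tcp_rot: [0.732, 0.634, 0.164, 0.187]
wrist_force: [0.3, 0.1, 0.5]
gripper_width: 37.3
gripper_force: 0.0
```

```bash
python3 look.py w6 tray_handle | grep -v -e ^red -e ^blue; python3 - <<'E'
from h import *
p,d,s=grab("top"); cv2.imwrite("pics/t2.png",p[60:320,120:460,::-1].repeat(2,0).repeat(2,1))
E
```

```text
[ 0.598 -0.034  1.855 -0.403  0.973  0.911] [446.8 242.3 257.8] [[ 0.143  0.867  0.478]
 [ 0.99  -0.126 -0.067]
 [ 0.003  0.482 -0.876]] [0.3 0.1 0.5] 37.31379358028115
```

View pics/t2.png

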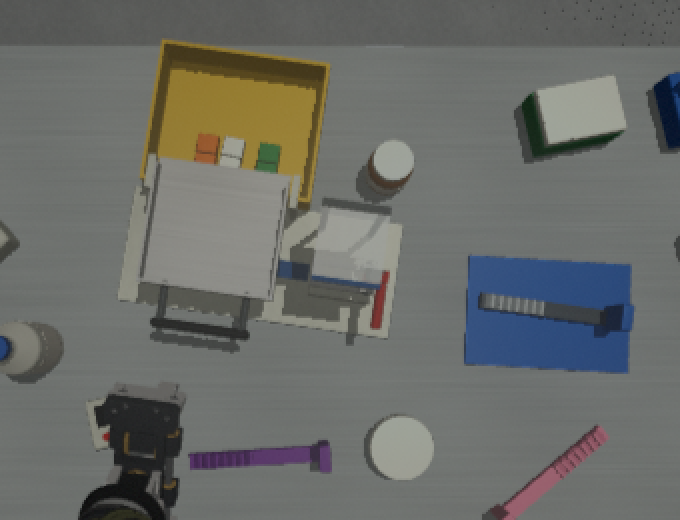

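The picture shows the tray level, the boxes in the bin at about (150,235), the pawl open at (300,380) and the bar on the mat at (308,550). The arm is clear of everything.

```bash
python3 -c "
from bench import r
print(r.job_done())"
```

```text
the job is handed in; nothing more can be done
None
```

The job is handed in at about 30 s of arm time: the last pictures show the pawl open, the bar flat on the mat, all three boxes in the bin, the tray level and the bystanders in place; the hand-in call returned no verdict.

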